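# Open the left-hand-threaded strap clamp

### The arm

A 7-joint arm with a two-finger parallel gripper is mounted at the origin on the work surface; the furniture and walls round the work are solid. World frame = base frame: x ahead of the robot, y to its left, z up, the work surface at z = 0. Lengths are in m, angles in rad, forces in N, time in s.
With the tool pointing down it reaches from about 0.4 to 0.85 m from the base axis. Payload 10.4 kg.
Tool frame: the origin (TCP) lies on the centre line of the jaws, within the pads' length; the fingertips stand 8 mm ahead of it and the grasp point (between the pads) lies 11 mm behind it (r.finger_overhang is the distance from the TCP to the fingertips, in m); z points along the fingers, y is the line along which they close (so a half turn about z gives the same grasp; the last joint's range is limited). The gripper opens to 87 mm and grips with 3 to 60 N. Pads are 19 mm wide; open, the fingers measure 117 mm over their backs; the gripper's body (75 mm by 190 mm) begins 51 mm behind the grasp point.
Start: joints at [-1.289, 0.332, -0.065, 1.46, 0.022, 1.35, -0.088], TCP at [0.188, 0.596, 0.231] pointing down, gripper open.
Joint ranges: [-2.6, 2.6], [-0.5, 2.12], [-1.47, 1.34], [0.16, 2.42], [-1.27, 4.41], [0.06, 2.06], [-2.6, 2.6]. Speed limits (rad/s): [2.22, 2.22, 2.79, 2.79, 3.14, 3.14, 3.14].

### API

Orientations are given as a unit quaternion [x, y, z, w].
In Python, from bench import r, vision gives the robot as it stands.
- The arm moves only by the tool drive_tool, never from a script. Its argument "series" is a list of rows, each a list of 2 entries, a list of its own where there are three numbers: the shift along the world's x, y, z in cm, then the turn about the world's z in degrees. A call has exactly 10 rows; each row shifts and turns the commanded pose from where the row before left it; what a row does not reach is not made up. A row lasts 1/8 s, in which the tool goes at most 62.5 mm and 10.7 degrees, less where a joint would pass 70% of its speed; a pose out of reach is approached as far as the arm can. A call with a gripper value outside its range is refused whole. "hand" is the closure, from 0 (fully open) to 1 (shut), set as the call begins (left out, the last holds). The fingers move at their own pace and stop on an object; "newtons" is the grip in N (left out, the last holds). Time passes only in rows, so rows that do not move let the fingers close, or fill a call up. It gives the time, the measured TCP pose, the force, the opening and the grip force at its end, in the units of the state.
- r.read_state(): the state, without advancing time (a new reading comes with each control period).
- vision.camera(name): name is "scene" or "side" or "wrist"; returns a dict with "color" (420x560x3 uint8, red, green, blue), "intrinsics" (3x3 intrinsics, pixels), "R" (3x3) and "t" (3): a world point X has camera coordinates R X + t; the wrist camera has in their place "mount" (4x4, takes a point from camera to tool coordinates, whose origin is the TCP and whose axes are the flange's). Camera axes: x right, y down, z forward; pixel columns grow to the right and rows downward; lengths in m; the calibration is good to about 2 mm. A picture is of the moment at which its call begins: read the wrist's pose just before it. There is no depth.
- r.close_job(): hands the job in; it is judged then, once.
The state is a dict: "time": time; "joint_positions": joint angles; "joint_vel": joint speeds; "joint_torque": joint torques, N m; "ee_pos": TCP position; "eef_rot": TCP orientation; "ft_force": force on the tool from outside, world axes, zero at the start; "torque": the same for the moment, N m; "width": finger opening in m; "grip_force": force on a finger pad.
Only numpy, scipy, OpenCV 4.12 (cv2) and the standard library are available. Lean on these libraries where they do the work, as an engineer would, in place of code of your own. Each camera call takes 0.05 s, during which the arm holds its last target. There are 200 camera calls.

### The job

Open the strap clamp on the bench: its T-handle knob has a left-hand thread, so loosen it by turning it clockwise (seen from above) until it comes up against its stop, feeling for the stop and never squeezing the handle hard or forcing it. Then slide the forked strap straight back in its guides, away from the stud, until its tail is at the end stop, and leave it lying flat there, with the aluminium angle clip still in its place on the fixture and the things around undisturbed.

Things in the scene. Friction and masses are not known exactly. Their poses are not given: they have to be found in the camera images.
- fixture: Aluminium base plate 200 x 92 x 20 mm, fixed to the bench; two steel guides 10 mm high run along its top at y = -27 and +27 mm. Origin: on the axis of the upright stud (12 mm thick, its top hidden in the knob), at bench level. x points from the strap's tail towards the clip, z up; the plate reaches from x = -146 to +54 mm.
- knob: T-handle knob: black hub 30 mm thick, from 14 mm below to 12 mm above the bar; steel bar 11 mm thick with 16 mm balls at both ends, 108 mm over all. Origin: on the stud axis at the bar's mid height, 73 to 78 mm above the bench; x along the bar, z up. Clockwise from above loosens it. It turns stiffly (6 N pushed 36 mm from the axis). More than 35 N on it (push and the squeeze of both fingers added up) damages it.
- collar (a point): Middle of the underside of the steel collar (26 mm diameter) under the knob, on the stud axis; left-hand thread: it rises with the knob, 1.8 mm a radian. It sits in a recess of the strap and holds the strap until nearly at the stop. It starts anywhere from tight to partly loose: 0.7 to 2.6 rad of turn remain to the hard stop, which is not marked and must be felt. Nothing under the bar's sweep is higher than 47 mm.
- strap_block (a point): Centre of the upright grip block on the tail of the loose steel strap: 14 mm along the strap (x), 24 mm across (y), 32 mm high, from 31 to 63 mm above the bench. Axes as the fixture's. The strap (about 220 g, 110 x 44 x 9 mm, underside 22 mm above the bench) starts with its fork round the stud and this point at x = -74 mm of the fixture's frame, with 1.5 mm play to each guide.
- end_stop (a point): Middle of the face of the end stop that closes the guides, 32 mm above the bench, at x = -132 mm of the fixture's frame. The strap slides 50 mm along the fixture's -x until its tail meets this face; the block's centre is then 8 mm from it, at x = -124 mm.
- clip: Loose drilled aluminium angle clip 52 x 31 x 25 mm, 2 mm thick, lying on the fixture with one leg under the fork of the strap and the other leg standing up to 45 mm above the bench. Origin: middle of its underside, at x = +25 mm in the fixture's frame.
- oil_bottle: Bystander: small bottle with a pointed cap, 52 mm diameter, 140 mm high; origin at the middle of its underside.
- tape_roll: Bystander: roll of masking tape lying flat, 104 mm diameter, 24 mm high; origin at the middle of its underside.
- mouse: Bystander: black computer mouse, 104 x 61 x 37 mm; origin at the middle of its underside.
Mind the look-alikes: they are no part of the job. Leave any blue or turquoise look-alike of the part that bears strap_block alone.

How it is judged:
By the outcome, as a careful person would: the job done as asked, in the order asked, and still so for the second after the job is handed in, with the robot touching nothing.
It also fails if it takes over 67 s, if anything falls off the work surface, if the arm or the gripper's body presses on something with over 40 N, if the wrist force passes 120 N, or if a joint passes its speed limit or range.

## Working session

There is one attempt and no reset: what is moved stays moved. The work goes in short steps, Python scripts to look and compute and a tool call to move; the robot and the scene stay as the last step left them, time stands still between calls to the robot, and variables do not carry over. Pictures are saved under pics/ and viewed, at most 10 in all, crops included, and the job is handed in when it is done.

Besides the shell and the picture viewer there is one more tool, called after ">>>" by a JSON object that holds its "fn" and its "kwargs". drive_tool: Moves the arm, as the interface text tells. Its arguments: {"type":"object","properties":{"series":{"type":"array"},"hand":{"type":"number"},"newtons":{"type":"number"}},"required":["series"]}

```bash
mkdir -p pics; ls; python3 - <<'E'
from bench import r, vision
import cv2, numpy as np
s=r.read_state(); print({k:np.round(v,3).tolist() for k,v in s.items()}, r.finger_overhang)
for n in ("scene","side"):
    c=vision.camera(n); cv2.imwrite(f"pics/{n}0.png",c["color"][:,:,::-1]); np.savez(f"pics/{n}.npz",**{k:c[k] for k in("color","intrinsics","R","t")})
    print(n,np.round(c["intrinsics"],1).tolist(),np.round(-c["R"].T@c["t"],3),np.round(c["R"],2).tolist())
E
```

```text
pics
{'time': 0.0, 'joint_positions': [-1.289, 0.333, -0.065, 1.461, 0.022, 1.35, -0.089], 'joint_vel': [0.0, -0.002, -0.0, 0.001, -0.001, -0.0, -0.001], 'joint_torque': [0.001, -62.327, 0.025, -38.988, -0.061, 0.04, 0.0], 'ee_pos': [0.187, 0.596, 0.23], 'eef_rot': [0.152, 0.988, -0.001, -0.0], 'ft_force': [-0.676, -0.083, 0.26], 'torque': [0.009, 0.005, 0.021], 'grip_force': 0.0, 'width': 0.087} 0.008
scene [[457.8, 0.0, 280.4], [0.0, 457.8, 209.4], [0.0, 0.0, 1.0]] [1.087 0.004 0.936] [[-0.0, 1.0, 0.01], [0.83, 0.01, -0.55], [-0.55, 0.01, -0.83]]
side [[413.7, 0.0, 280.4], [0.0, 413.7, 200.3], [0.0, 0.0, 1.0]] [0.491 0.803 0.526] [[-1.0, -0.07, 0.03], [-0.06, 0.5, -0.87], [0.04, -0.87, -0.5]]
```

View pics/scene0.png

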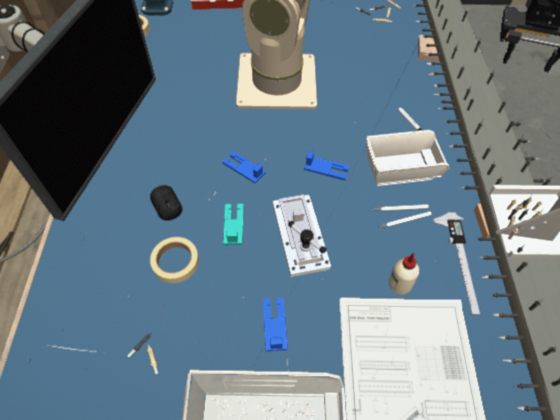

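View pics/side0.png

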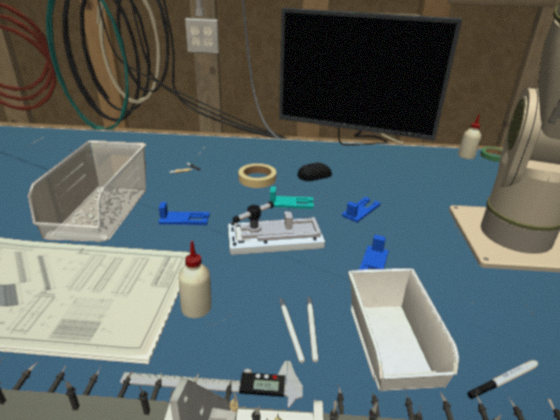

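The scene view shows the fixture at about (300,233), with the black knob hub at (307,237). The steel strap sits in its guides with its block near (298,213). The look-alikes are blue at (245,167), (327,166) and (275,325), and turquoise at (233,224). I choose the steel one in the fixture and check it in a close crop.

```bash
python3 - <<'E'
import cv2, numpy as np
a=cv2.imread("pics/scene0.png")[185:285,255:345]; b=cv2.imread("pics/side0.png")[190:265,220:335]
a=cv2.resize(a,(540,600),interpolation=cv2.INTER_CUBIC)[:, :]; a=cv2.resize(a,(405,450)); 
cv2.imwrite("pics/crops.png",cv2.resize(cv2.imread("pics/scene0.png")[190:280,265:335],None,fx=6.6,fy=6.6,interpolation=cv2.INTER_CUBIC))
cv2.imwrite("pics/cropd.png",cv2.resize(b,None,fx=6.6,fy=6.6,interpolation=cv2.INTER_CUBIC))
E
```

```text
(no output)
```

View pics/crops.png

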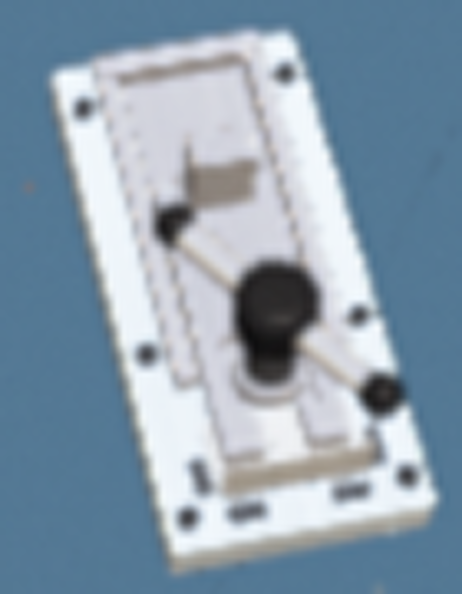

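View pics/cropd.png

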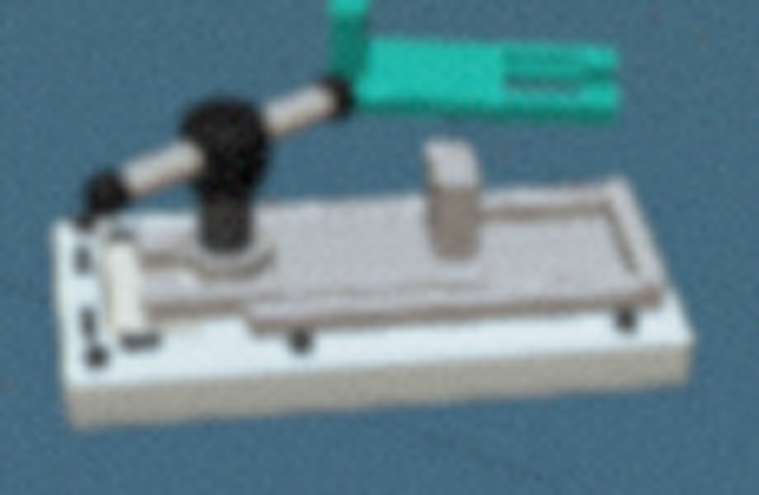

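The scene crop shows plate-top corners at crop pixels (52,75), (295,32), (435,500) and (172,560), the knob balls at (174,224) and (381,393), and the steel block at about (222,170). The side crop shows the balls at (105,193) and (340,95), and the block top at about (452,150).

```bash
cat > h.py <<'E'
import numpy as np
C={n:dict(np.load(f"pics/{n}.npz")) for n in("scene","side")}
def proj(n,X):
    c=C[n]; p=c["intrinsics"]@(c["R"]@X+c["t"]); return p[:2]/p[2]
E
python3 - <<'E'
from h import *
from scipy.optimize import least_squares
S=lambda p:np.array(p)/6.6+[265,190]; D=lambda p:np.array(p)/6.6+[220,190]
sc={(-.146,-.046):(52,75),(-.146,.046):(295,32),(.054,.046):(435,500),(.054,-.046):(172,560)}
# side view: left front / right front corners etc
sd={(.054,-.046):None,(.054,.046):(65,385),(-.146,.046):(692,340),(-.146,-.046):(625,180)}
def W(q,p,z): c,s=np.cos(q[2]),np.sin(q[2]); return np.array([q[0]+c*p[0]-s*p[1],q[1]+s*p[0]+c*p[1],z])
def res(q,full=False):
    o=[]
    for k,v in sc.items(): o.append(proj("scene",W(q,k,.02))-S(v))
    for k in [(.054,.046),(-.146,.046)]: o.append(proj("side",W(q,k,.02))-D(sd[k]))
    c,s=np.cos(q[3])*.046,np.sin(q[3])*.046
    for sg,a,b in((1,(381,393),(105,193)),(-1,(174,224),(340,95))):
        X=W(q,(0,0),q[4])+[sg*c,sg*s,0]
        o+= [proj("scene",X)-S(a),proj("side",X)-D(b)]
    o+=[proj("side",W(q,(-.074,0),.063))-D((452,150))]
    return np.ravel(o)
f=least_squares(res,[.55,.05,.2,.9,.075])
print(np.round(f.x,4),np.degrees(f.x[2:4]));print(np.round(res(f.x).reshape(-1,2),1).tolist())
q=f.x
for n,v in dict(block=W(q,(-.074,0),.047),end=W(q,(-.132,0),.032),xdir=W([0,0,q[2]],(1,0),0)).items(): print(n,np.round(v,4))
for n,(u,v) in dict(bottle=(403,285),teal=(233,224)).items():
    c=C["scene"];d=c["R"].T@np.linalg.inv(c["intrinsics"])@[u,v,1];o=-c["R"].T@c["t"];print(n,o-d*o[2]/d[2])
E
```

```text
[0.584  0.0721 0.219  0.7928 0.074 ] [12.54948269 45.42591891]
[[-0.4, -1.3], [-0.6, -1.0], [0.4, -0.3], [0.0, -1.6], [-0.7, -0.8], [-0.2, -0.7], [-0.1, 0.0], [-0.6, -0.0], [0.3, -0.4], [-1.5, 0.2], [-0.5, 1.3]]
block [0.5117 0.056  0.047 ]
end [0.4551 0.0434 0.032 ]
xdir [0.9761 0.2173 0.    ]
bottle [6.63099363e-01 2.88068592e-01 1.11022302e-16]
teal [ 5.08713515e-01 -9.84620279e-02 -1.11022302e-16]
```

>>> {"fn": "drive_tool", "kwargs": {"series": [[[3.5,-4.1,0],6.3],[[3.5,-4.1,0],6.3],[[3.5,-4.1,0],6.3],[[3.5,-4.1,0],6.3],[[3.5,-4.1,0],6.3],[[3.5,-4.1,0],6.3],[[3.5,-4.1,0],6.3],[[3.5,-4.1,0],6.3],[[3.5,-4.1,0],6.3],[[3.5,-4.1,0],6.3]], "hand": 0.6, "newtons": 5}}

```text
time: 1.35
ee_pos: [0.5383, 0.1848, 0.2304]
eef_rot: [-0.389, 0.921, 0.0, -0.0]
ft_force: [0.2, 0.3, -0.1]
width: 0.035
grip_force: 0.0
```

>>> {"fn": "drive_tool", "kwargs": {"series": [[[1.8,-2.2,0],0],[[1.8,-2.2,0],0],[[1.8,-2.2,-1],0],[[1.7,-2.1,-2],0],[[0,0,-2],0],[[0,0,-1],0],[[0,0,0],0],[[0,0,0],0],[[0,0,0],0],[[0,0,0],0]]}}

```text
time: 2.6
ee_pos: [0.6087, 0.0994, 0.1711]
eef_rot: [-0.387, 0.922, 0.0, 0.0]
ft_force: [0.4, -0.9, -0.3]
width: 0.0347
grip_force: 0.0
```

```bash
python3 - <<'E'
from bench import r, vision
import cv2, numpy as np
from scipy.spatial.transform import Rotation as Ro
s=r.read_state(); c=vision.camera("wrist"); cv2.imwrite("pics/w1.png",c["color"][:,:,::-1])
np.savez("pics/w1.npz",intrinsics=c["intrinsics"],mount=c["mount"],p=s["ee_pos"],q=s["eef_rot"])
print(s["ee_pos"],np.round(c["mount"],3).tolist(),c["intrinsics"][0])
T=np.eye(4);T[:3,:3]=Ro.from_quat(s["eef_rot"]).as_matrix();T[:3,3]=s["ee_pos"]
W=np.linalg.inv(T@c["mount"])
for n,X in dict(stud=(.584,.0721,.086),A=(.6163,.1049,.0745),B=(.5517,.0393,.0745)).items():
    p=c["intrinsics"]@(W@[*X,1])[:3];print(n,p[:2]/p[2])
E
```

```text
[0.60874681 0.09938317 0.1711079 ] [[-0.0, -0.969, -0.247, 0.067], [1.0, -0.0, 0.001, -0.0], [-0.001, -0.247, 0.969, -0.153], [0.0, 0.0, 0.0, 1.0]] [294.22340259   0.         277.37887501]
stud [275.73297823 171.80918979]
A [275.77412784 222.07156323]
B [275.82811277 113.10585249]
```

View pics/w1.png

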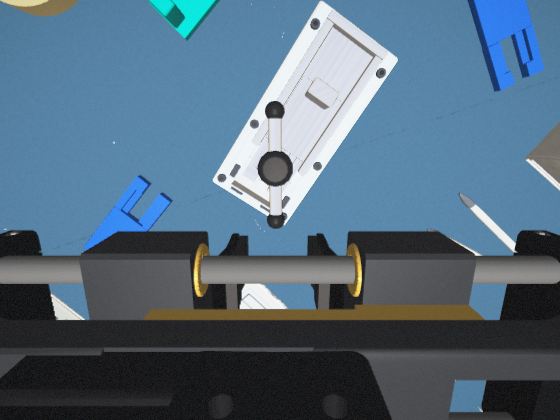

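The wrist view shows the hub at (275,169), ball A at (276,219), ball B at (274,111), and the steel block at (321,92). This agrees with my estimate to about 2 mm. I descend with the jaws straddling the bar near ball A.

>>> {"fn": "drive_tool", "kwargs": {"series": [[[0,-0.3,-1.5],0],[[0,0,-1.5],0],[[0,0,-1.5],0],[[0,0,-1.5],0],[[0,0,-1.5],0],[[0,0,-1.5],0],[[0,0,-1.0],0],[[0,0,-0.5],0],[[0,0,0],0],[[0,0,0],0]], "hand": 0.7}}

```text
time: 3.9
ee_pos: [0.6089, 0.0963, 0.0661]
eef_rot: [-0.387, 0.922, -0.0, 0.0]
ft_force: [-0.2, 0.1, -0.3]
width: 0.0261
grip_force: 0.0
```

>>> {"fn": "drive_tool", "kwargs": {"series": [[[0.05,-0.05,0],0],[[0.05,-0.05,0],0],[[0.05,-0.05,0],0],[[0.05,-0.05,0],0],[[0.05,-0.05,0],0],[[0.05,-0.05,0],0],[[0.05,-0.05,0],0],[[0.05,-0.05,0],0],[[0,0,0],0],[[0,0,0],0]]}}

```text
time: 5.15
ee_pos: [0.6123, 0.0924, 0.0655]
eef_rot: [-0.387, 0.922, 0.0, -0.0]
ft_force: [-1.8, 2.6, -0.3]
width: 0.0264
grip_force: 0.9
```

```bash
python3 - <<'E'
import numpy as np
r=.0364*100
P=lambda d:r*np.array([np.cos(np.radians(35.4-d)),np.sin(np.radians(35.4-d))])
for d in range(0,150,10): print(d,np.round((P(d+10)-P(d))/10,3), np.round(np.array([58.3,7.12])+P(d+10),2))
E
```

```text
0 [ 0.032 -0.055] [61.59  8.68]
10 [ 0.022 -0.059] [61.81  8.09]
20 [ 0.011 -0.062] [61.92  7.46]
30 [ 0.    -0.063] [61.93  6.83]
40 [-0.011 -0.063] [61.82  6.2 ]
50 [-0.021 -0.06 ] [61.61  5.6 ]
60 [-0.031 -0.055] [61.3   5.05]
70 [-0.04  -0.049] [60.89  4.56]
80 [-0.048 -0.041] [60.41  4.15]
90 [-0.055 -0.032] [59.86  3.83]
100 [-0.059 -0.022] [59.27  3.61]
110 [-0.062 -0.011] [58.64  3.5 ]
120 [-0.063 -0.   ] [58.01  3.49]
130 [-0.063  0.011] [57.38  3.6 ]
140 [-0.06   0.021] [56.78  3.81]
```

>>> {"fn": "drive_tool", "kwargs": {"series": [[[0.03,-0.06,0],-1],[[0.03,-0.05,0],-1],[[0.03,-0.06,0],-1],[[0.03,-0.05,0],-1],[[0.03,-0.06,0],-1],[[0.03,-0.05,0],-1],[[0.03,-0.06,0],-1],[[0.04,-0.05,0],-1],[[0.03,-0.06,0],-1],[[0.04,-0.05,0],-1]]}}

```text
time: 6.4
ee_pos: [0.6159, 0.0867, 0.0657]
eef_rot: [-0.305, 0.952, 0.0, 0.0]
ft_force: [-2.5, 4.2, 1.9]
width: 0.0264
grip_force: 2.4
```

>>> {"fn": "drive_tool", "kwargs": {"series": [[[0.05,-0.12,0],-2],[[0.05,-0.12,0],-2],[[0.04,-0.12,0],-2],[[0.04,-0.12,0],-2],[[0.04,-0.12,0],-2],[[0.03,-0.12,0],-2],[[0.03,-0.12,0],-2],[[0.02,-0.12,0],-2],[[0.02,-0.12,0],-2],[[0.01,-0.12,0],-2]]}}

```text
time: 7.65
ee_pos: [0.6194, 0.0747, 0.0659]
eef_rot: [-0.134, 0.991, 0.0, 0.0]
ft_force: [-0.1, 5.0, 3.7]
width: 0.0262
grip_force: 2.5
```

>>> {"fn": "drive_tool", "kwargs": {"series": [[[0.0,-0.06,0.01],-1],[[0.0,-0.06,0],-1],[[0.0,-0.07,0],-1],[[0.0,-0.06,0],-1],[[0.0,-0.06,0.01],-1],[[0.0,-0.06,0],-1],[[-0.01,-0.06,0],-1],[[-0.01,-0.06,0.01],-1],[[0,0,0],0],[[0,0,0],0]], "newtons": 3}}

```text
time: 8.9
ee_pos: [0.6195, 0.0699, 0.0662]
eef_rot: [-0.065, 0.998, 0.0, 0.001]
ft_force: [1.0, 4.9, 2.8]
width: 0.0263
grip_force: 2.4
```

>>> {"fn": "drive_tool", "kwargs": {"series": [[[0,0.1,0],0],[[-0.55,-0.07,0],0],[[-0.55,-0.07,0],0],[[0.01,-0.1,0],0],[[0.01,-0.1,0],0],[[0.01,-0.1,0],0],[[0.01,-0.1,0],0],[[0.01,-0.1,0],0],[[0.01,-0.05,0],0],[[0,0,0],0]]}}

```text
time: 10.15
ee_pos: [0.6084, 0.0655, 0.0659]
eef_rot: [-0.066, 0.998, 0.001, -0.0]
ft_force: [-0.0, 6.0, 1.6]
width: 0.0268
grip_force: 3.0
```

```bash
python3 - <<'E'
import numpy as np
P=lambda d:2.6*np.array([np.cos(np.radians(-12.6-d)),np.sin(np.radians(-12.6-d))])
for d in range(0,120,20): print(d,[np.round(P(d+i+2)-P(d+i),2).tolist() for i in range(0,20,2)], np.round(np.array([58.3,7.12])+P(d+20),2))
E
```

```text
0 [[-0.02, -0.09], [-0.02, -0.09], [-0.03, -0.09], [-0.03, -0.09], [-0.03, -0.08], [-0.04, -0.08], [-0.04, -0.08], [-0.04, -0.08], [-0.04, -0.08], [-0.05, -0.08]] [60.49  5.72]
20 [[-0.05, -0.08], [-0.05, -0.07], [-0.06, -0.07], [-0.06, -0.07], [-0.06, -0.07], [-0.06, -0.07], [-0.06, -0.06], [-0.07, -0.06], [-0.07, -0.06], [-0.07, -0.06]] [59.88  5.05]
40 [[-0.07, -0.05], [-0.07, -0.05], [-0.08, -0.05], [-0.08, -0.05], [-0.08, -0.04], [-0.08, -0.04], [-0.08, -0.04], [-0.08, -0.03], [-0.09, -0.03], [-0.09, -0.03]] [59.08  4.64]
60 [[-0.09, -0.03], [-0.09, -0.02], [-0.09, -0.02], [-0.09, -0.02], [-0.09, -0.01], [-0.09, -0.01], [-0.09, -0.01], [-0.09, -0.0], [-0.09, -0.0], [-0.09, 0.0]] [58.18  4.52]
80 [[-0.09, 0.01], [-0.09, 0.01], [-0.09, 0.01], [-0.09, 0.02], [-0.09, 0.02], [-0.09, 0.02], [-0.09, 0.02], [-0.09, 0.03], [-0.09, 0.03], [-0.08, 0.03]] [57.3   4.72]
100 [[-0.08, 0.04], [-0.08, 0.04], [-0.08, 0.04], [-0.08, 0.04], [-0.08, 0.05], [-0.08, 0.05], [-0.07, 0.05], [-0.07, 0.06], [-0.07, 0.06], [-0.07, 0.06]] [56.54  5.21]
```

>>> {"fn": "drive_tool", "kwargs": {"series": [[[-0.02,-0.09,0],-2],[[-0.02,-0.09,0],-2],[[-0.03,-0.09,0.02],-2],[[-0.03,-0.09,0],-2],[[-0.03,-0.08,0.02],-2],[[-0.04,-0.08,0],-2],[[-0.04,-0.08,0.02],-2],[[-0.04,-0.08,0],-2],[[-0.04,-0.08,0],-2],[[-0.05,-0.08,0],-2]], "newtons": 6}}

```text
time: 11.4
ee_pos: [0.6054, 0.0576, 0.0665]
eef_rot: [0.108, 0.994, 0.001, 0.0]
ft_force: [1.5, 6.8, -1.5]
width: 0.0262
grip_force: 3.5
```

Turning at about 7 N, well under the 12 N cap set by the gripper.

>>> {"fn": "drive_tool", "kwargs": {"series": [[[-0.05,-0.08,0],-2],[[-0.05,-0.07,0],-2],[[-0.06,-0.07,0.02],-2],[[-0.06,-0.07,0],-2],[[-0.06,-0.07,0.02],-2],[[-0.06,-0.07,0],-2],[[-0.06,-0.06,0.02],-2],[[-0.07,-0.06,0],-2],[[-0.07,-0.06,0],-2],[[-0.07,-0.06,0],-2]]}}

```text
time: 12.65
ee_pos: [0.5997, 0.0506, 0.0672]
eef_rot: [0.279, 0.96, 0.001, 0.001]
ft_force: [2.6, 6.5, -2.4]
width: 0.0264
grip_force: 3.5
```

>>> {"fn": "drive_tool", "kwargs": {"series": [[[-0.07,-0.05,0],-2],[[-0.07,-0.05,0],-2],[[-0.08,-0.05,0.01],-2],[[-0.08,-0.05,0],-2],[[-0.08,-0.04,0.01],-2],[[-0.08,-0.04,0],-2],[[-0.08,-0.04,0.01],-2],[[-0.08,-0.03,0],-2],[[-0.09,-0.03,0],-2],[[-0.09,-0.03,0],-2]]}}

```text
time: 13.9
ee_pos: [0.5921, 0.0462, 0.0678]
eef_rot: [0.442, 0.897, 0.001, 0.001]
ft_force: [4.4, 4.8, -1.1]
width: 0.0262
grip_force: 3.4
```

>>> {"fn": "drive_tool", "kwargs": {"series": [[[-0.09,-0.03,0],-2],[[-0.09,-0.02,0],-2],[[-0.09,-0.02,0.01],-2],[[-0.09,-0.02,0],-2],[[-0.09,-0.01,0.01],-2],[[-0.09,-0.01,0],-2],[[-0.09,-0.01,0.01],-2],[[-0.09,0,0],-2],[[-0.09,0,0],-2],[[-0.09,0,0],-2]]}}

```text
time: 15.15
ee_pos: [0.5836, 0.0445, 0.0684]
eef_rot: [0.591, 0.807, 0.001, 0.001]
ft_force: [5.1, 3.6, 0.2]
width: 0.026
grip_force: 3.2
```

>>> {"fn": "drive_tool", "kwargs": {"series": [[[-0.09,0.01,0],-2],[[-0.09,0.01,0],-2],[[-0.09,0.01,0.01],-2],[[-0.09,0.02,0],-2],[[-0.09,0.02,0.01],-2],[[-0.09,0.02,0],-2],[[-0.09,0.02,0.01],-2],[[-0.09,0.03,0],-2],[[-0.09,0.03,0],-2],[[-0.08,0.03,0],-2]]}}

```text
time: 16.4
ee_pos: [0.576, 0.0475, 0.069]
eef_rot: [0.722, 0.692, 0.003, 0.002]
ft_force: [12.6, 7.4, -5.4]
width: 0.0363
grip_force: 6.7
```

The stop is felt: the finger yields (width goes from 26 to 36 mm) at its force cap. I back off to centre the jaws on the bar, then lift clear.

>>> {"fn": "drive_tool", "kwargs": {"series": [[[0.3,0,0],0],[[0.3,0,0],0],[[0.35,0,0],0],[[0,0,0],0],[[0,0,0.6],0],[[0,0,1.5],0],[[0,0,2.0],0],[[0,0,2.0],0],[[0,0,2.0],0],[[0,0,2.0],0]]}}

```text
time: 17.65
ee_pos: [0.5825, 0.0455, 0.1706]
eef_rot: [0.722, 0.692, 0.0, 0.0]
ft_force: [0.5, -1.2, 0.3]
width: 0.0263
grip_force: 0.0
```

```bash
python3 - <<'E'
from bench import r, vision
import cv2, numpy as np
s=r.read_state(); print(np.round(s["ee_pos"],4),np.round(s["joint_positions"],2),np.round(s["eef_rot"],3))
a=vision.camera("scene")["color"][190:280,265:335,::-1]; b=vision.camera("side")["color"][190:265,220:320,::-1]
cv2.imwrite("pics/s2.png",np.hstack([cv2.resize(a,(373,480),interpolation=2),cv2.resize(b,(427,480),interpolation=2)]))
E
```

```text
[0.5825 0.0455 0.1706] [-0.83  0.36  0.83  1.69 -0.28  1.22  0.03] [0.722 0.692 0.    0.   ]
```

View pics/s2.png

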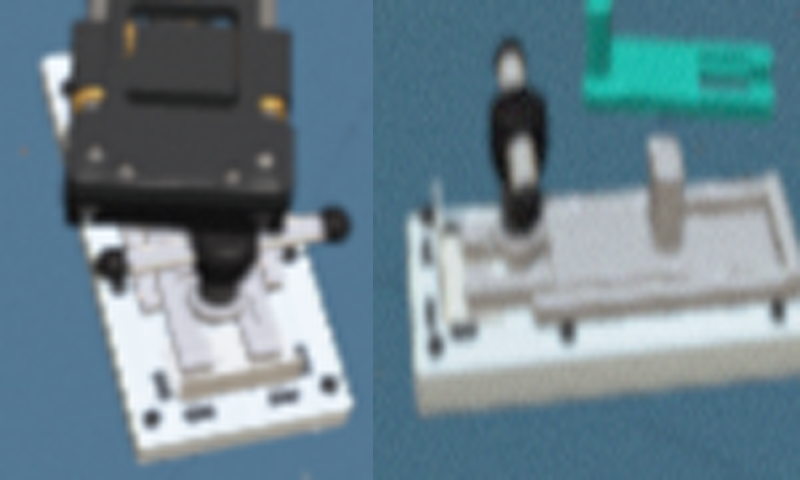

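The bar now lies across the fixture, with ball A at about (110,265) and ball B at about (335,222) in the left half. The strap and clip are in place. Next I straddle the grip block along the strap's axis.

>>> {"fn": "drive_tool", "kwargs": {"series": [[[-1.8,0.24,0],5],[[-1.8,0.24,0],5],[[-1.8,0.24,0],5],[[-1.8,0.24,0],0],[[0,0,-1.5],0],[[0,0,-2],0],[[0,0,-2],0],[[0,0,-2],0],[[0,0,-1],0],[[0,0,0],0]], "hand": 0.62}}

```text
time: 19.0
ee_pos: [0.5103, 0.0547, 0.0831]
eef_rot: [0.626, 0.78, -0.001, -0.0]
ft_force: [-0.9, -0.4, -0.5]
width: 0.033
grip_force: 0.0
```

>>> {"fn": "drive_tool", "kwargs": {"series": [[[0,0,-0.5],0],[[0,0,-0.5],0],[[0,0,-0.5],0],[[0,0,-0.5],0],[[0,0,-0.5],0],[[0,0,-0.5],0],[[-0.1,-0.02,0],0],[[-0.1,-0.02,0],0],[[-0.1,-0.02,0],0],[[-0.1,-0.02,0],0]], "newtons": 4}}

```text
time: 20.25
ee_pos: [0.5065, 0.0544, 0.0541]
eef_rot: [0.626, 0.78, 0.0, 0.0]
ft_force: [-0.2, 0.9, -0.3]
width: 0.0329
grip_force: 0.0
```

>>> {"fn": "drive_tool", "kwargs": {"series": [[[-0.2,-0.04,0],0],[[-0.2,-0.04,0],0],[[-0.3,-0.07,0],0],[[-0.3,-0.07,0],0],[[-0.4,-0.09,0],0],[[-0.4,-0.09,0],0],[[-0.4,-0.09,0],0],[[-0.4,-0.09,0],0],[[-0.3,-0.07,0],0],[[-0.2,-0.04,0],0]]}}

```text
time: 21.5
ee_pos: [0.4754, 0.0474, 0.054]
eef_rot: [0.626, 0.78, 0.0, 0.0]
ft_force: [1.3, 1.2, -0.9]
width: 0.033
grip_force: 0.9
```

>>> {"fn": "drive_tool", "kwargs": {"series": [[[-0.3,-0.07,0],0],[[-0.3,-0.07,0],0],[[-0.3,-0.07,0],0],[[-0.3,-0.06,0],0],[[-0.3,-0.07,0],0],[[-0.2,-0.04,0],0],[[-0.2,-0.05,0],0],[[-0.2,-0.04,0],0],[[-0.2,-0.05,0],0],[[-0.1,-0.02,0],0]]}}

```text
time: 22.75
ee_pos: [0.4522, 0.0421, 0.0542]
eef_rot: [0.626, 0.78, 0.001, 0.001]
ft_force: [5.4, -0.3, 0.3]
width: 0.0331
grip_force: 2.9
```

Force has just risen to 5.4 N at the expected place, so I press 2 mm more against the finger cap to confirm.

>>> {"fn": "drive_tool", "kwargs": {"series": [[[-0.1,-0.02,0],0],[[-0.1,-0.02,0],0],[[0,0,0],0],[[0,0,0],0],[[0.2,0.04,0],0],[[0.2,0.04,0],0],[[0.2,0.05,0],0],[[0.2,0.05,0],0],[[0,0,0],0],[[0,0,0],0]]}}

```text
time: 24.0
ee_pos: [0.4574, 0.0433, 0.0539]
eef_rot: [0.626, 0.78, -0.0, -0.0]
ft_force: [0.3, 0.2, -0.0]
width: 0.0332
grip_force: 0.0
```

>>> {"fn": "drive_tool", "kwargs": {"series": [[[0,0,1],0],[[0,0,1.5],0],[[0,0,2],0],[[0,0,2],0],[[0,0,2],0],[[0,0,3],0],[[0,3,3],0],[[0,5,0],0],[[0,5,0],0],[[0,5,0],0]]}}

```text
time: 25.25
ee_pos: [0.4576, 0.2249, 0.2005]
eef_rot: [0.626, 0.78, 0.001, 0.0]
ft_force: [0.7, -0.8, -0.4]
width: 0.0332
grip_force: 0.0
```

>>> {"fn": "drive_tool", "kwargs": {"series": [[[0,5,0],0],[[0,5,0],0],[[0,0,0],0],[[0,0,0],0],[[0,0,0],0],[[0,0,0],0],[[0,0,0],0],[[0,0,0],0],[[0,0,0],0],[[0,0,0],0]]}}

```text
time: 26.5
ee_pos: [0.4575, 0.3234, 0.1989]
eef_rot: [0.626, 0.78, 0.0, 0.0]
ft_force: [-0.1, 0.5, 0.2]
width: 0.0331
grip_force: 0.0
```

```bash
python3 - <<'E'
from bench import r, vision
import cv2, numpy as np
a=vision.camera("scene")["color"][190:280,265:335,::-1]; b=vision.camera("side")["color"][190:265,220:335,::-1]
cv2.imwrite("pics/s3.png",np.hstack([cv2.resize(a,(350,450),interpolation=2),cv2.resize(b,(450,450*75*450//(115*450)*1),interpolation=2)[:450] if 0 else cv2.copyMakeBorder(cv2.resize(b,(450,293),interpolation=2),0,157,0,0,0)]))
E
```

```text
(no output)
```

View pics/s3.png

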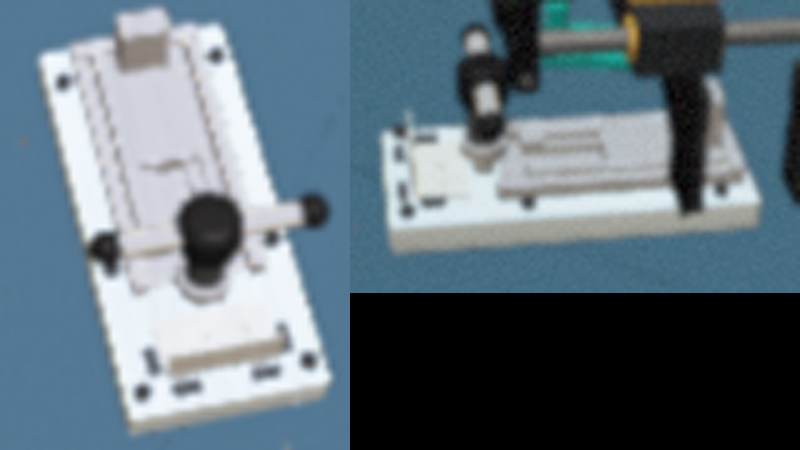

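The strap lies flat with its block at about (142,40), up against the end stop. The clip is still in place near (225,340), and the knob bar has not moved from its stop position. The robot is touching nothing, so I hand in.

```bash
python3 -c "
from bench import r
print(r.close_job())"
```

```text
the job is handed in; nothing more can be done
None
```

I turned the knob clockwise to its felt stop and slid the strap back flat against the end stop, with the clip still in place, and handed the job in at about 27 s; the verdict has not been reported.

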